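Close the access cover of a slide-out electronics tray and hold it shut

TASK

Pull the electronics tray of the grey control unit out to its stop. Then turn the black wing of the quarter-turn fastener on the white access cover until it lines up with the two red marks, so that its slotted stud can drop over the wire below, and press the sprung cover down flush onto its frame. Finish while still holding the cover pressed shut with the tray out, so that I can tighten its two corner screws; leave the parts bin, the screwdriver and the roll of black tape where they are.

Things in the scene. Friction and masses are not known exactly. Their poses are not given: they have to be found in the camera images.
- unit: the fixed control unit: grey sheet-metal case 200 mm deep (x), 176 wide (y), 82 high, with louvred sides, standing on the bench; origin at the centre of its underside; -x is its front, a mouth out of which the tray slides along -x. Turned about 20 to 40 degrees clockwise from facing the robot.
- tray (a joint): how far the tray is pulled out, m: 0 fully in, 0.13 at its stop; it drags with about 3 N and stays where it is left. Its aluminium front is 164 mm wide and 48 high, its top edge 60 mm above the bench
- tray_handle (a point): middle of the tray's dark round pull bar, 9 mm thick, 90 mm long along y, 53 mm above the bench, 29 mm below the top of the unit, 37 mm in front of the tray's front face (32 mm clear behind the bar); axes as the unit's
- fastener (a joint): angle of the fastener, rad: 0 when the wing points along the two red marks (the tray's x), so that the stud's slot lies over the wire; grows counter-clockwise seen from above. Starts at 0.8 to 1.45, turns with 0.06 N m, stays where left, no stop near 0 (range -0.5 to 1.75). Beyond 0.2 either way the stud stands on the wire and the cover stays about 6 mm proud in front
- fastener_grip (a point): middle of the black wing head, on the fastener's axis, 9.5 mm above the cover's top, 67 mm behind the pull bar. The wing is 32 mm long along this point's x, 9 thick along y, 14 high (2.5 to 16.5 mm above the cover), on a flange of 14.5 mm radius; white line along its top. With the tray out, the unit's front face is 100 mm behind it
- cover (a joint): opening angle of the white access cover, rad: 0 flush on the frame, 0.09 open as it starts (9 mm proud in front); a spring pushes it open, keeping it shut takes about 9 N at the fastener or beside it. Plate 104 mm deep, 150 wide, 3 thick, hinged along its rear edge; top of the plate 51 mm above the bench when shut
- cover_spot (a point): a bare flat spot on top of the cover's plate, 45 mm to the unit's +y side of the fastener and 19 mm behind the cover's front edge, good to press on; axes as the cover's (z up off the plate)
- screws_bin: open tan cardboard bin with small white parts, 55 x 88 x 34 mm, loose, to the unit's +y side; origin at the centre of its underside
- driver: screwdriver with a dark red handle, 210 mm long along its y, 25 thick, loose on the bench to the unit's -y side; origin under its middle
- roll: roll of black tape, 62 x 59 x 19 mm, loose, lying flat to the unit's -y side; origin at the centre of its underside

How it is judged:
On the way, in this order (a step that is already met when the one before it is completed fails the run):
1. the tray is out at its stop, within 6 mm (value of joint tray above 0.124 m), for 0.2 s.
2. the fastener is lined up with the marks, within 0.2 rad (value of joint fastener between -0.2 and 0.2 rad), for 0.3 s.
At the end, for the whole second after the job is handed in: The robot is still pressing on the cover or its fastener (more than 3 N), the cover is flush within 0.015 rad (1.5 mm at its front edge), the fastener is within 0.22 rad of the marks, and the tray is still out to within 12 mm of its stop (value of joint tray above 0.118 m and value of joint fastener between -0.22 and 0.22 rad and value of joint cover below 0.015 rad and contact force between any of the fingers, the arm and cover above 3 N); the arm keeps its last pose, push and grip.
It fails at once if the parts bin is shifted by more than 30 mm (distance of screws_bin from where it was at the start of the episode above 0.03 m).
It fails at once if the screwdriver is shifted by more than 30 mm (distance of driver from where it was at the start of the episode above 0.03 m).
It fails at once if the roll of tape is shifted by more than 30 mm (distance of roll from where it was at the start of the episode above 0.03 m).
It also fails if it takes over 54 s, if anything falls off the work surface, if the arm or the gripper's body presses on something with over 40 N, if the wrist force passes 120 N, or if a joint passes its speed limit or range.

ROBOT

A 7-joint arm with a two-finger parallel gripper is mounted at the origin on a cart in front of the work surface, level with it; the furniture and walls round the work are solid. World frame = base frame: x ahead of the robot, y to its left, z up, the work surface at z = 0. Lengths are in m, angles in rad, forces in N, time in s.
With the tool pointing down it reaches from about 0.4 to 0.925 m from the base axis. Payload 4.1 kg.
Tool frame: the origin (TCP) lies on the centre line of the jaws, within the pads' length; the fingertips stand 11 mm ahead of it and the grasp point (between the pads) lies 8 mm behind it; z points along the fingers, y is the line along which they close (so a half turn about z gives the same grasp; the last joint's range is limited). The gripper opens to 85 mm and grips with 20 to 120 N. Pads are 22 mm wide; open, the fingers measure 114 mm over their backs; the gripper's body (76 mm by 85 mm) begins 54 mm behind the grasp point. The pads swing forward as they close: fully open they stand 13 mm farther back than shut.
Start: joints at [1.053, 0.398, 0.045, 1.537, -0.019, 1.207, -0.051], TCP at [0.264, -0.594, 0.242] pointing down, gripper open.
Joint ranges: [-2.82, 2.82], [-0.49, 2.23], [-1.37, 1.46], [0, 2.46], [-1.36, 4.5], [0.23, 2], [-2.94, 2.94]. Speed limits (rad/s): [2.57, 2.57, 3.14, 3.14, 3.14, 3.14, 3.14].

INTERFACE

Orientations are given as a unit quaternion [w, x, y, z].
In Python, from plant import r, vision, close_job gives the robot as it stands. Calls block until the motion is done:
- r.movep(position, orientation): joint-space move of the TCP to a pose.
- r.movel(position, rotation=None, velocity=0.15, max_force=None): straight line of the TCP; rotation=None keeps the orientation; velocity is the mean speed in m/s. With max_force (N) it stops when the force on the tool has changed by that much, and returns True; else False.
- r.goto_joints(angles): joint-space move.
- r.command_gripper(opening, squeeze=None): opening from 0.0 (shut) to 1.0 (fully open); squeeze is the grip in N (None keeps the last); returns when the fingers have stopped.
- r.pause(seconds).
- r.solve_ik(position, orientation): joint angles nearest the present ones, or None.
- r.sense(): the state.
- vision.snapshot(name): name is "scene" or "top"; returns (picture, depth): 384x512x3 uint8, red, green, blue; 384x512 float32, m along the optical axis (not along the pixel's ray), 0 where there is no reading.
- vision.camera_info(name): a dict with "fovy" (degrees; the focal length in pixels is half the picture's height over the tangent of half this angle, whatever the lens; pixels are square), "cx", "cy" (the principal point, pixels), "dist_coeffs" ([k1, k2, p1, p2, k3] as OpenCV has them; the pictures are not rectified), "xyz" and "attitude" of the camera in the world. Camera axes: x right, y down, z forward; pixel columns grow to the right and rows downward; lengths in m; the calibration is good to about 2 mm. A picture is of the moment at which its call begins. camera_info takes no time and is no camera call.
A pose or a line that the arm cannot do raises r.Unreachable and nothing moves.
- close_job(): hands the job in; it is judged then, once.
Trained networks look in the newest picture that a camera, given by its name, has taken for a name from the list of things; names that differ only in an ending like _2 or _b are one class to them, and where a whole thing is asked for, a point or a joint stands for the part that bears it (a point fixed in the world has none). Each returns a list of dicts, best first, with "p" (0 to 1); they miss things now and then, are a little off and sometimes report something else, mostly with a low value. They report only what shows in the picture. A call takes as long as a camera call.
- vision.find_in(camera, name): "point" ([x, y, z] in m, in the coordinates of the camera as it stood for that picture, good to about 4 mm: the middle of the surface that is visible of it).
The state is a dict: "t": time; "q": joint angles; "qvel": joint speeds; "effort": joint torques, N m; "ee_pos": TCP position; "ee_rot": TCP orientation; "ft_force": force on the tool from outside, world axes, zero at the start; "moment": the same for the moment, N m; "width": opening from 0.0 (shut) to 1.0 (fully open); "finger_force": force on a finger pad.
Only numpy, scipy, OpenCV 4.12 (cv2) and the standard library are available. Lean on these libraries where they do the work, as an engineer would, in place of code of your own. Each camera call takes 0.05 s, during which the arm holds its last target. There are 200 camera calls.

## Working session

There is one attempt and no reset: what is moved stays moved. The work goes in short steps, each a Python script; the robot and the scene stay as the last script left them, time stands still between calls to the robot, and variables do not carry over. Pictures are saved under pics/ and viewed, at most 10 in all, crops included, and the job is handed in when it is done.

```bash
mkdir -p pics; ls; cat > h.py <<'E'
import numpy as np, cv2
from scipy.spatial.transform import Rotation as R
from plant import r, vision, close_job
def rot(q): q=np.array(q,float); return R.from_quat([q[1],q[2],q[3],q[0]]).as_matrix() if q.shape==(4,) else q
def cam(n):
    c=vision.camera_info(n); f=192/np.tan(np.radians(c["fovy"]/2))
    K=np.array([[f,0,c["cx"]],[0,f,c["cy"]],[0,0,1]]); return K,np.array(c["dist_coeffs"],float),np.array(c["xyz"]),rot(c["attitude"])
def toworld(n,p): K,d,x,A=cam(n); return x+A@np.array(p)
def px2w(n,uv,depth):
    K,d,x,A=cam(n); uv=np.array(uv,float).reshape(-1,1,2)
    u=cv2.undistortPoints(uv,K,d).reshape(-1,2); z=np.atleast_1d(depth)
    return x+(np.c_[u,np.ones(len(u))]*z[:,None])@A.T
def w2px(n,P):
    K,d,x,A=cam(n); C=(np.atleast_2d(P)-x)@A
    return cv2.projectPoints(C.reshape(-1,1,3),np.zeros(3),np.zeros(3),K,d)[0].reshape(-1,2)
def down(yaw): # tool z down; tool y (closing) at world angle yaw
    y=np.array([np.cos(yaw),np.sin(yaw),0]); z=np.array([0,0,-1.]); x=np.cross(y,z)
    q=R.from_matrix(np.c_[x,y,z]).as_quat(); return [q[3],q[0],q[1],q[2]]
E
python3 - <<'E'
from h import *
for n in("scene","top"):
    c=vision.camera_info(n);print(n,c)
    p,d=vision.snapshot(n); cv2.imwrite(f"pics/{n}0.png",cv2.resize(p[:,:,::-1],(800,600))); np.save(f"{n}0.npy",d)
    for k in("unit","tray","tray_handle","fastener_grip","cover","cover_spot","screws_bin","driver","roll"):
        print(k,[(np.round(toworld(n,o["point"]),3),round(o["p"],2)) for o in vision.find_in(n,k)[:2]])
s=r.sense();print(s["t"],s["ee_pos"],s["ee_rot"],s["width"])
E
```

```text
pics
scene {'fovy': 55.75507123124187, 'cx': 256.98546627736164, 'cy': 194.64810665997047, 'dist_coeffs': array([-0.04141795,  0.        ,  0.        ,  0.        ,  0.        ]), 'xyz': array([0.217027  , 0.56034776, 0.73837314]), 'attitude': array([ 0.11415877, -0.31622352,  0.88781901, -0.31424174])}
unit [(array([0.59 , 0.221, 0.078]), 0.74)]
tray [(array([0.53 , 0.264, 0.055]), 0.69)]
tray_handle [(array([0.536, 0.262, 0.057]), 0.78)]
fastener_grip [(array([0.542, 0.251, 0.064]), 0.55)]
cover [(array([0.543, 0.258, 0.062]), 0.85), (array([0.544, 0.251, 0.065]), 0.25)]
cover_spot [(array([0.545, 0.254, 0.052]), 0.62)]
screws_bin [(array([0.636, 0.392, 0.017]), 0.84)]
driver [(array([ 0.494, -0.083,  0.016]), 0.88)]
roll [(array([ 0.608, -0.015,  0.016]), 0.76), (array([0.547, 0.254, 0.056]), 0.2)]
top {'fovy': 50.847188349302925, 'cx': 264.4707275492219, 'cy': 185.229769574585, 'dist_coeffs': array([-0.07699265,  0.        ,  0.        ,  0.        ,  0.        ]), 'xyz': array([0.36812683, 0.149212  , 1.0944052 ]), 'attitude': array([-0.07305899,  0.70932521, -0.69774658,  0.06833615])}
unit [(array([0.608, 0.206, 0.081]), 0.95), (array([ 0.491, -0.083,  0.019]), 0.74)]
tray [(array([0.52 , 0.263, 0.061]), 0.81), (array([0.606, 0.204, 0.08 ]), 0.3)]
tray_handle [(array([0.526, 0.263, 0.057]), 0.85)]
fastener_grip []
cover [(array([0.536, 0.257, 0.057]), 0.68), (array([ 0.605, -0.02 ,  0.021]), 0.19)]
cover_spot [(array([0.539, 0.25 , 0.06 ]), 0.76)]
screws_bin [(array([0.627, 0.39 , 0.014]), 0.83)]
driver [(array([ 0.489, -0.083,  0.019]), 0.78), (array([0.631, 0.392, 0.015]), 0.67)]
roll [(array([ 0.605, -0.015,  0.02 ]), 0.55)]
1.0 [ 0.26434905 -0.59384418  0.24236481] [6.03710180e-05 9.78152431e-01 2.07888957e-01 8.58021398e-06] 0.9995052965892689
```

View pics/scene0.png

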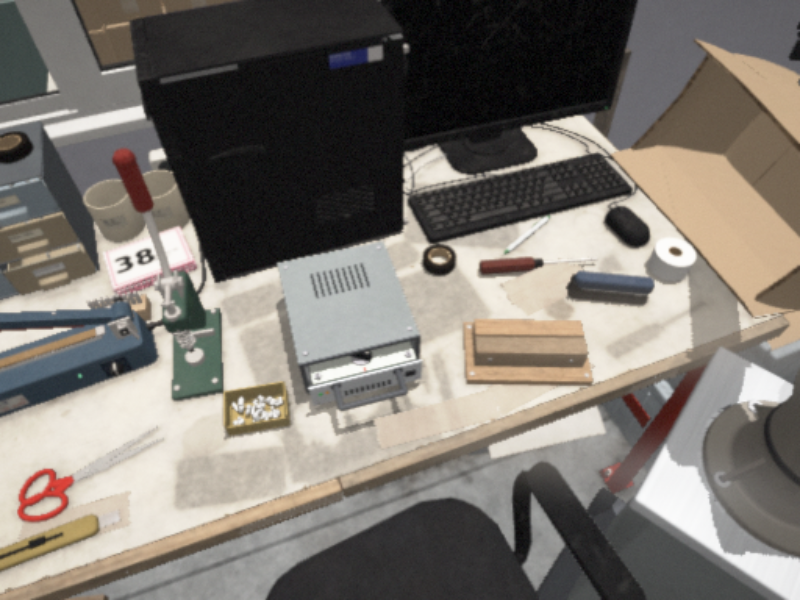

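View pics/top0.png

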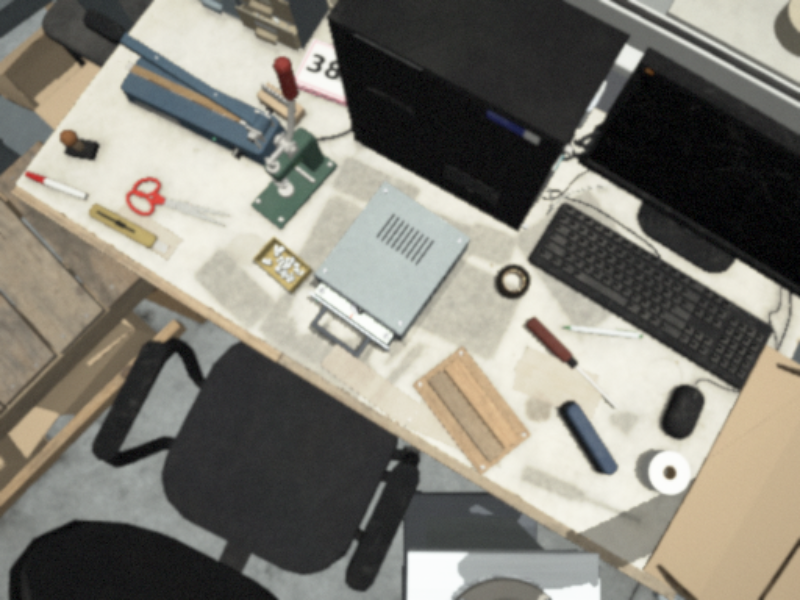

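The scene picture shows the unit with its top near (345,300) and the pull bar at about (372,392). In the top picture they are at (393,265) and (340,335), with the bin at (283,263). I'll fit the unit's top from depth.

```bash
python3 - <<'E'
from h import *
for n in("top","scene"):
    d=np.load(n+"0.npy"); v,u=np.mgrid[:384,:512]
    P=px2w(n,np.c_[u.ravel(),v.ravel()],d.ravel()); 
    m=(P[:,2]>.074)&(P[:,2]<.092)&(np.hypot(P[:,0]-.607,P[:,1]-.205)<.15)&(d.ravel()>0)
    mm=cv2.morphologyEx(m.reshape(384,512).astype(np.uint8),cv2.MORPH_OPEN,np.ones((5,5)))
    _,L,S,_=cv2.connectedComponentsWithStats(mm); k=1+np.argmax(S[1:,4])
    Q=P[(L==k).ravel()]; rect=cv2.minAreaRect(Q[:,:2].astype(np.float32)); print(n,len(Q),rect,np.median(Q[:,2]))
    print(np.round(cv2.boxPoints(rect),3).tolist())
# reach check
s=r.sense()
yaw=np.radians(-30)
for y in np.radians([-40,-30,-20]):
  for p in ([.526,.263,.05],[.41,.33,.05]):
    for k in (0,np.pi): print(np.degrees(y),p,np.round(r.solve_ik(p,down(y+k)),2) if r.solve_ik(p,down(y+k)) is not None else None)
E
```

```text
top 5082 ((0.6284405589103699, 0.19554123282432556), (0.17700615525245667, 0.2072579264640808), 55.69939422607422) 0.08242896214141537
[[0.49300000071525574, 0.1809999942779541], [0.6639999747276306, 0.06400000303983688], [0.7639999985694885, 0.20999999344348907], [0.5929999947547913, 0.3269999921321869]]
scene 4959 ((0.6310086250305176, 0.1941596269607544), (0.17395149171352386, 0.20636263489723206), 55.630401611328125) 0.08220246248163754
[[0.4970000088214874, 0.1809999942779541], [0.6669999957084656, 0.06400000303983688], [0.7649999856948853, 0.20800000429153442], [0.5950000286102295, 0.3240000009536743]]
-40.0 [0.526, 0.263, 0.05] [ 0.1   0.64 -0.85  1.84  0.6   0.93 -1.73]
-40.0 [0.526, 0.263, 0.05] [ 0.28  0.81 -1.16  1.84  0.84  1.09  1.24]
-40.0 [0.41, 0.33, 0.05] [-0.2   0.49 -0.69  1.99  0.43  0.8  -1.84]
-40.0 [0.41, 0.33, 0.05] [-0.01  0.59 -0.96  1.99  0.63  0.89  1.14]
-29.999999999999996 [0.526, 0.263, 0.05] [ 0.17  0.69 -0.96  1.84  0.68  0.98 -1.62]
-29.999999999999996 [0.526, 0.263, 0.05] [ 0.28  0.81 -1.16  1.84  0.84  1.09  1.41]
-29.999999999999996 [0.41, 0.33, 0.05] [-0.21  0.49 -0.68  1.99  0.43  0.8  -1.66]
-29.999999999999996 [0.41, 0.33, 0.05] [ 0.12  0.7  -1.16  1.99  0.78  0.99  1.19]
-20.0 [0.526, 0.263, 0.05] [ 0.19  0.71 -1.    1.84  0.71  1.   -1.46]
-20.0 [0.526, 0.263, 0.05] [ 0.28  0.81 -1.16  1.84  0.84  1.09  1.58]
-20.0 [0.41, 0.33, 0.05] [-0.16  0.51 -0.74  1.99  0.47  0.82 -1.52]
-20.0 [0.41, 0.33, 0.05] [ 0.12  0.7  -1.16  1.99  0.78  0.99  1.36]
```

```bash
cat >> h.py <<'E'
YAW=np.arctan2(-.117,.171); UX=np.array([np.cos(YAW),np.sin(YAW),0]); UY=np.array([-UX[1],UX[0],0]); UC=np.array([.6297,.195,0])
def cloud(n,d):
    v,u=np.mgrid[:384,:512]; P=px2w(n,np.c_[u.ravel(),v.ravel()],d.ravel()); P[d.ravel()<=0]=99; return P
def loc(P): D=np.asarray(P)-UC; return np.stack([D@UX,D@UY,D[...,2]],-1)
def wor(l): return UC+l[0]*UX+l[1]*UY+np.array([0,0,l[2]])
E
python3 - <<'E'
from h import *
for n in("top","scene"):
    L=loc(cloud(n,np.load(n+"0.npy")))
    m=(abs(L[:,1])<.035)&(L[:,0]>-.16)&(L[:,0]<-.09)
    for a in np.arange(-.16,-.09,.003):
        k=m&(L[:,0]>=a)&(L[:,0]<a+.003)
        if k.sum(): print(n,round(a,3),k.sum(),np.round(np.percentile(L[k,2],[10,50,90]),3))
    k=(L[:,0]>-.155)&(L[:,0]<-.125)&(L[:,2]>.03)&(abs(L[:,1])<.12); print("bar",k.sum(),L[k].min(0),L[k].max(0),np.median(L[k],0))
r.movep([.40,-.1,.28],down(YAW)); r.movep(wor([-.137,0,.20]),down(YAW)); r.command_gripper(.3,40)
s=r.sense();print(s["t"],s["ee_pos"],s["width"],np.round(s["q"],2))
E
```

```text
top -0.16 20 [-0.003  0.     0.002]
top -0.157 27 [-0.002 -0.     0.002]
top -0.154 27 [-0.003 -0.     0.002]
top -0.151 29 [-0.002  0.001  0.002]
top -0.148 26 [-0.002 -0.     0.002]
top -0.145 28 [-0.002  0.     0.002]
top -0.142 28 [-0.002  0.     0.003]
top -0.139 29 [-0.002 -0.001  0.004]
top -0.136 27 [-0.002 -0.     0.002]
top -0.133 26 [-0.003 -0.     0.002]
top -0.13 63 [-0.001  0.033  0.06 ]
top -0.127 28 [0.059 0.061 0.063]
top -0.124 31 [0.046 0.049 0.061]
top -0.121 32 [0.057 0.06  0.062]
top -0.118 32 [0.059 0.06  0.063]
top -0.115 30 [0.059 0.06  0.062]
top -0.112 31 [0.057 0.06  0.062]
top -0.109 32 [0.059 0.061 0.066]
top -0.106 31 [0.057 0.062 0.074]
top -0.103 47 [0.058 0.066 0.083]
top -0.1 35 [0.061 0.083 0.085]
top -0.097 31 [0.08  0.083 0.084]
top -0.094 31 [0.081 0.082 0.083]
top -0.091 12 [0.08  0.083 0.083]
bar 206 [-0.15496534 -0.08262722  0.03051383] [-0.12500005  0.11982851  0.06456583] [-0.12835544 -0.0024255   0.05833862]
scene -0.16 52 [-0.002 -0.     0.057]
scene -0.157 38 [-0.002  0.     0.001]
scene -0.154 34 [-0.002 -0.001  0.001]
scene -0.151 33 [
[... 214 characters left out ...]
ene -0.127 347 [0.014 0.037 0.057]
scene -0.124 97 [-0.001  0.03   0.061]
scene -0.121 51 [-0.002  0.001  0.061]
scene -0.118 55 [-0.001  0.059  0.061]
scene -0.115 33 [0.059 0.06  0.062]
scene -0.112 37 [0.059 0.06  0.061]
scene -0.109 38 [0.058 0.06  0.062]
scene -0.106 49 [0.058 0.06  0.073]
scene -0.103 37 [0.058 0.06  0.072]
scene -0.1 92 [0.059 0.078 0.084]
scene -0.097 81 [0.02  0.07  0.083]
scene -0.094 57 [0.058 0.081 0.083]
scene -0.091 23 [0.057 0.082 0.084]
bar 355 [-0.15471871 -0.07805944  0.03043335] [-0.12500555  0.11962334  0.06241953] [-0.12615587  0.02047733  0.05238499]
4.9333 [0.51664271 0.27231646 0.20001586] 0.3029630938249727 [ 0.14  0.44 -0.91  1.73  0.37  1.16 -1.48]
```

```bash
python3 - <<'E'
from h import *
for n in("top","scene"):
    L=loc(cloud(n,np.load(n+"0.npy")))
    k=(L[:,0]>-.19)&(L[:,0]<-.135)&(L[:,2]>.046)&(L[:,2]<.065)&(abs(L[:,1])<.05)
    Q=L[k]; b=Q[abs(Q[:,1])<.035]; print(n,len(Q),np.round(np.percentile(b,[5,50,95],axis=0),3).tolist(),np.round(np.percentile(Q[:,1],[1,99]),3))
    b2=Q[Q[:,0]<np.median(b[:,0])+.006]; print(np.polyfit(b2[:,1],b2[:,0],1), np.percentile(b2[:,1],[1,99]))
vision.snapshot("scene");p,d=vision.snapshot("top")
print([(np.round(loc(toworld("top",o["point"])),3),o["p"]) for o in vision.find_in("top","tray_handle")])
cv2.imwrite("pics/top1.png",cv2.resize(p[150:262,160:310,::-1],(800,600)))
E
```

```text
top 202 [[-0.169, -0.032, 0.054], [-0.165, -0.001, 0.057], [-0.161, 0.031, 0.06]] [-0.05   0.048]
[-0.00263088 -0.1652709 ] [-0.04860777  0.04713522]
scene 268 [[-0.167, -0.031, 0.053], [-0.164, 0.001, 0.056], [-0.16, 0.031, 0.059]] [-0.048  0.048]
[-0.00631007 -0.16356327] [-0.04693483  0.04658767]
[(array([ 0.098, -0.193,  0.019]), 0.18)]
```

View pics/top1.png

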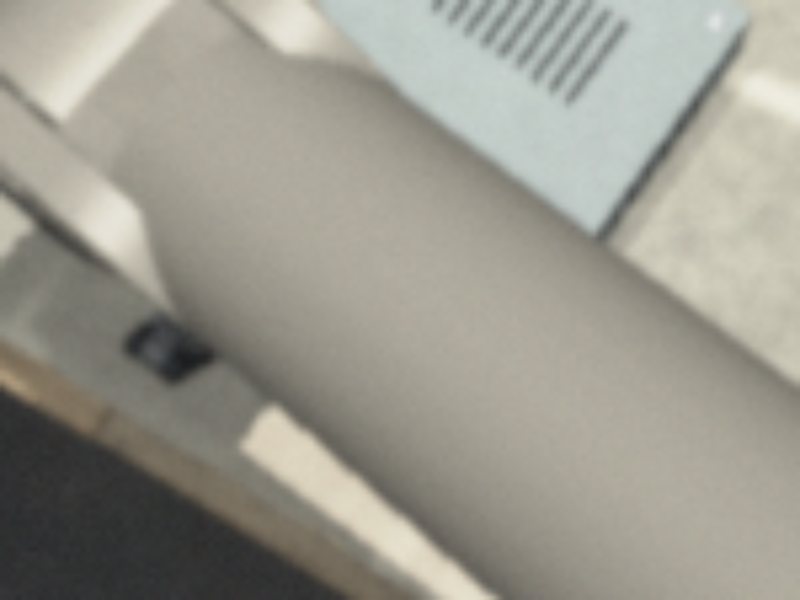

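The arm hides the bar here. Only the unit's edge shows, upper right. The two earlier depth fits agree on the bar at local x = -0.1645, y = 0, so I'll grip it and pull.

```bash
python3 - <<'E'
from h import *
bx=-.1645
r.movel(wor([bx,0,.12]),velocity=.15)
print(r.movel(wor([bx,0,.045]),velocity=.06,max_force=8)); s=r.sense(); print(loc(s["ee_pos"]),s["ft_force"])
r.command_gripper(0,40); s=r.sense(); print("w",s["width"]*85,s["finger_force"],s["ft_force"])
f=r.movel(wor([bx-.14,0,.045]),velocity=.06,max_force=14); s=r.sense(); print(f,loc(s["ee_pos"]),s["ft_force"],s["width"]*85,s["t"])
E
```

```text
False
[-0.16438227  0.00034237  0.04540439] [0.53766702 0.89607695 0.04159502]
w 7.107775018476965 39.00141477584839 [ 0.76483616 -0.99697162  3.06241896]
True [-0.267297    0.00028546  0.04546086] [ 0.60187344 -0.72840366  3.0841481 ] 7.416794250764952 9.1
```

```bash
python3 - <<'E'
from h import *
f=r.movel(wor([-.273,0,.045]),velocity=.03,max_force=25); s=r.sense(); print(f,loc(s["ee_pos"]),s["ft_force"])
r.pause(.3)
s=r.sense(); print(loc(s["ee_pos"]),s["ft_force"])
r.command_gripper(.3); s=r.sense(); print(loc(s["ee_pos"]),s["ft_force"])
p=s["ee_pos"]; r.movel([p[0],p[1],.15],velocity=.15)
# get arm out of view: go toward low-y at height
r.movep([.42,.0,.30],down(YAW))
for n in("top","scene"):
    p,d=vision.snapshot(n); np.save(n+"1.npy",d); cv2.imwrite(f"pics/{n}2full.png",p[:,:,::-1])
    c=w2px(n,wor([-.2,0,.06]))[0].astype(int); print(n,c)
    a,b=max(c[1]-48,0),max(c[0]-64,0); cv2.imwrite(f"pics/{n}2.png",cv2.resize(p[a:a+96,b:b+128,::-1],(800,600),interpolation=cv2.INTER_CUBIC))
    print(a,b)
    for k in("tray_handle","fastener_grip","cover_spot","cover"):
        print(k,[(np.round(loc(toworld(n,o["point"])),3),round(o["p"],2)) for o in vision.find_in(n,k)[:2]])
print(r.sense()["t"])
E
```

```text
False [-0.26745511  0.00028465  0.04542226] [ 9.97513356 -5.20455937  4.32890276]
[-0.26746059  0.00027447  0.04542249] [ 9.94482054 -6.30731674  4.52479836]
[-0.27434189 -0.00053155  0.04455576] [-0.19252334  0.53202787 -0.44264883]
top [205 227]
179 141
tray_handle [(array([-0.171, -0.003,  0.054]), 0.87), (array([-0.201, -0.004,  0.065]), 0.4)]
fastener_grip [(array([-0.2  , -0.002,  0.063]), 0.44)]
cover_spot [(array([-0.17 ,  0.002,  0.053]), 0.71)]
cover [(array([-0.176,  0.001,  0.052]), 0.72), (array([-0.072, -0.003,  0.078]), 0.34)]
scene [242 269]
221 178
tray_handle [(array([-0.178, -0.001,  0.056]), 0.57)]
fastener_grip [(array([-0.205,  0.   ,  0.067]), 0.45)]
cover_spot [(array([-0.173,  0.004,  0.052]), 0.75)]
cover [(array([-0.177,  0.004,  0.057]), 0.92)]
12.875
```

View pics/top2.png

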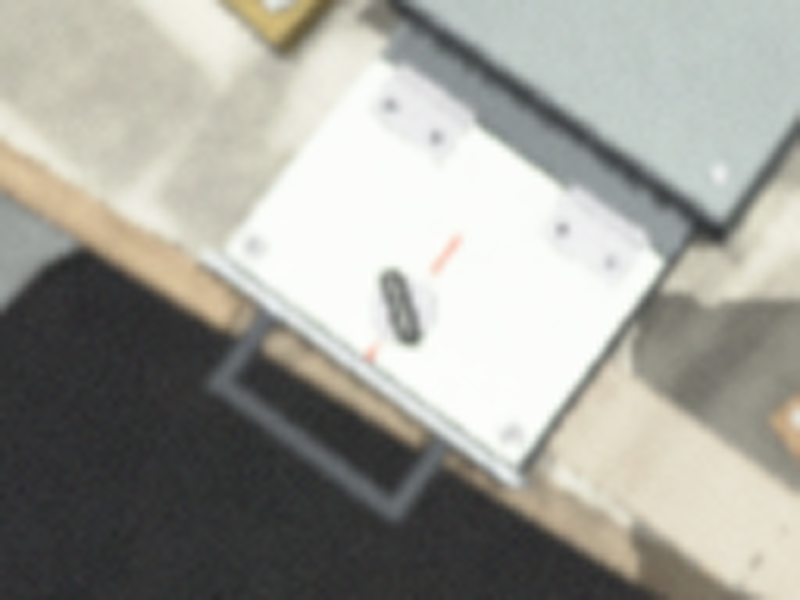

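View pics/scene2.png

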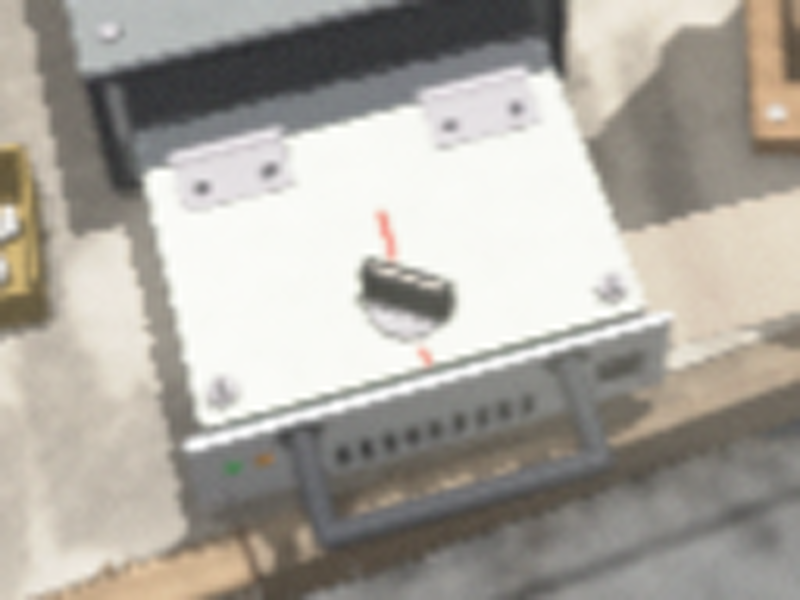

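The tray is out. In the top crop the wing runs from (388,275) to (412,338) and the red marks are at (370,355) and (458,238). In the scene crop the wing runs from (370,262) to (447,288). Next I'll compute the wing's centre and angle.

```bash
cat >> h.py <<'E'
def ray(n,uv,z):
    P=px2w(n,uv,np.ones(len(uv))); x=cam(n)[2]; D=P-x; return x+D*((z-x[2])/D[:,2])[:,None]
E
python3 - <<'E'
from h import *
def go(n,o,pts,z):
    uv=np.array(pts)/6.25+np.array(o); L=loc(ray(n,uv,z)); d=L[1]-L[0]
    print(n,np.round(L[:,:2],4).tolist(),"mid",L.mean(0).round(4),"len",np.hypot(*d[:2]).round(4),"ang",np.degrees(np.arctan2(d[1],d[0])).round(1))
go("top",(141,179),[(389,278),(411,336)],.074)
go("top",(141,179),[(371,354),(459,238)],.056)
go("scene",(178,221),[(370,264),(447,289)],.074)
go("scene",(178,221),[(427,357),(383,213)],.056)
for n in("top","scene"):
    L=loc(cloud(n,np.load(n+"1.npy")))
    for a in np.arange(-.235,-.12,.01):
        k=(L[:,0]>=a)&(L[:,0]<a+.01)&(abs(L[:,1])<.06)&(abs(L[:,1])>.025)&(L[:,2]>.03); print(round(a+.005,3),np.round(np.median(L[k,2]),4),end=" ")
    k=(abs(L[:,0]+.2)<.025)&(abs(L[:,1])<.025)&(L[:,2]>.066)&(L[:,2]<.085);Q=L[k];print(len(Q),Q.mean(0).round(4),np.percentile(Q[:,2],[50,90]))
    w,V=np.linalg.eigh(np.cov(Q[:,:2].T));print(np.degrees(np.arctan2(V[1,1],V[0,1])),np.sqrt(w))
    b=(L[:,0]<-.25)&(L[:,0]>-.28)&(L[:,2]>.046)&(L[:,2]<.065)&(abs(L[:,1])<.035);print("bar",np.median(L[b],0))
E
```

```text
top [[-0.1945, 0.0081], [-0.2081, -0.0133]] mid [-0.2013 -0.0026  0.074 ] len 0.0254 ang -122.5
top [[-0.2239, -0.0013], [-0.1644, -0.0022]] mid [-0.1942 -0.0018  0.056 ] len 0.0595 ang -0.9
scene [[-0.1907, 0.0091], [-0.2066, -0.0127]] mid [-0.1987 -0.0018  0.074 ] len 0.0269 ang -126.2
scene [[-0.2194, -0.0019], [-0.1634, -0.0016]] mid [-0.1914 -0.0018  0.056 ] len 0.056 ang 0.3
-0.23 0.0596 -0.22 0.0604 -0.21 0.059 -0.2 0.0585 -0.19 0.0571 -0.18 0.0568 -0.17 0.0555 -0.16 0.0549 -0.15 0.0543 -0.14 0.0539 -0.13 0.0531 -0.12 0.0523 48 [-0.2018 -0.0011  0.0745] [0.07472758 0.07742449]
53.848196081662834 [0.00301676 0.00932757]
bar [-0.26871432 -0.00061382  0.05743994]
-0.23 0.0536 -0.22 0.0598 -0.21 0.0588 -0.2 0.0581 -0.19 0.0575 -0.18 0.0561 -0.17 0.0555 -0.16 0.0546 -0.15 0.0537 -0.14 0.0536 -0.13 0.0529 -0.12 0.0526 78 [-0.1997  0.0002  0.073 ] [0.07366744 0.07545994]
51.35180139442734 [0.00274815 0.00878267]
bar [-0.26883955  0.00055112  0.05592572]
```

```bash
python3 - <<'E'
from h import *
c=[-.2005,-.0008]
for k in (0,np.pi):
    for a in (55,0):
        q=r.solve_ik(wor(c+[.075]),down(YAW+np.radians(a-90)+k)); print(k,a,None if q is None else np.round(q,2))
k=0
r.movep(wor(c+[.16]),down(YAW+np.radians(-35)+k)); r.command_gripper(.5,40)
print(r.movel(wor(c+[.0755]),velocity=.06,max_force=5)); s=r.sense(); print(loc(s["ee_pos"]),s["ft_force"],s["t"])
r.command_gripper(0,40); s=r.sense(); print("w",s["width"]*85,s["finger_force"],s["ft_force"],s["moment"],loc(s["ee_pos"]),s["t"])
E
```

```text
0 55 [ 0.09  0.61 -1.    1.9   0.62  0.97 -2.4 ]
0 0 [-1.02  0.46  0.45  1.93 -0.27  0.81 -2.59]
3.141592653589793 55 [ 0.23  0.77 -1.25  1.9   0.82  1.11  0.58]
3.141592653589793 0 [-0.05  0.53 -0.78  1.91  0.47  0.9  -0.09]
False
[-0.20042369 -0.00048787  0.07588302] [-0.567873  -0.2861435 -0.137607 ] 16.2583
w 7.525849277907841 41.62234950810671 [ 1.01489522 -4.28144549  0.5583621 ] [-0.68960908 -0.2792972  -0.09418122] [-0.19916523 -0.00168134  0.07532139] 16.6583
```

The half-turned grasp leaves more joint room for the turn, so I'll re-grip that way.

```bash
python3 - <<'E'
from h import *
c=[-.1998,-.0013]
r.command_gripper(.5); r.movel(wor(c+[.12]),velocity=.15)
q=lambda a:down(YAW+np.radians(a-90)+np.pi)
r.movep(wor(c+[.125]),q(55))
print(r.movel(wor(c+[.0755]),velocity=.06,max_force=5))
r.command_gripper(0,40); s=r.sense(); print("w",s["width"]*85,s["ft_force"],s["moment"],loc(s["ee_pos"]),s["t"])
for a in (44,33,22,11,0):
    r.movel(wor(c+[.0755]),q(a),velocity=.05); s=r.sense(); print(a,s["ft_force"].round(1),s["moment"].round(2),round(s["width"]*85,1),loc(s["ee_pos"]).round(4),round(s["t"],2),np.round(s["q"],2))
E
```

```text
False
w 7.7104700727732975 [ 0.75017608 -3.08332461  1.20704514] [-0.38546237 -0.12030364 -0.05890082] [-0.1989515  -0.00164472  0.07557418] 21.5417
44 [ 0.6 -3.6  2.1] [-0.57 -0.22 -0.11] 8.0 [-0.199  -0.0017  0.0755] 21.88 [ 0.13  0.64 -1.05  1.9   0.67  1.    0.52]
33 [ 2.1 -4.1  1.4] [-0.75 -0.32 -0.03] 7.4 [-0.1991 -0.0017  0.0753] 22.23 [ 0.11  0.62 -1.01  1.9   0.63  0.98  0.35]
22 [ 2.8 -3.9  0.4] [-0.9  -0.49 -0.1 ] 7.9 [-0.1991 -0.0016  0.0753] 22.57 [ 0.08  0.6  -0.97  1.9   0.6   0.96  0.19]
11 [ 3.6 -4.5 -0.4] [-0.88 -0.42 -0.03] 7.4 [-0.1992 -0.0017  0.0752] 22.91 [ 0.05  0.58 -0.93  1.9   0.57  0.95  0.02]
0 [ 2.9 -3.6 -0.2] [-0.91 -0.39 -0.06] 7.6 [-0.1992 -0.0017  0.0752] 23.25 [ 0.02  0.56 -0.88  1.9   0.54  0.93 -0.15]
```

```bash
python3 - <<'E'
from h import *
r.pause(.3)
c=[-.1998,-.0013]; q=down(YAW-np.pi/2+np.pi)
for z in np.arange(.0725,.045,-.003):
    r.movel(wor(c+[z]),q,velocity=.03); s=r.sense(); print(round(z,4),s["ft_force"].round(1),s["moment"].round(2),loc(s["ee_pos"]).round(4),round(s["t"],2))
    if s["ft_force"][2]>22: break
E
```

```text
0.0725 [ 0.1 -4.3  6.4] [-1.36 -0.12 -0.08] [-0.1997 -0.0016  0.0727] 23.8
0.0695 [-1.9 -5.8 10.3] [-1.39  0.13 -0.03] [-0.2003 -0.0015  0.0703] 24.05
0.0665 [-3.3 -7.4 18.2] [-1.81  0.67 -0.04] [-0.2007 -0.0014  0.0684] 24.3
0.0635 [ -7.1 -11.2  33. ] [-2.6   1.49 -0.07] [-0.2008 -0.0012  0.0674] 24.55
```

```bash
python3 - <<'E'
from h import *
r.pause(.3)
for n in("top","scene"):
    p,d=vision.snapshot(n); L=loc(cloud(n,d)); cc=w2px(n,wor([-.2,0,.06]))[0].astype(int)
    a,b=max(cc[1]-48,0),max(cc[0]-64,0)
    if n=="scene": cv2.imwrite("pics/scene3.png",cv2.resize(p[a:a+96,b:b+128,::-1],(800,600),interpolation=cv2.INTER_CUBIC))
    for sgn in(1,-1):
        print(n,sgn,[(round(x+.005,3),int(k.sum()),np.round(np.median(L[k,2]),4)) for x in np.arange(-.225,-.12,.015) for k in [(L[:,0]>=x)&(L[:,0]<x+.01)&(sgn*L[:,1]>.05)&(sgn*L[:,1]<.072)&(L[:,2]>.03)&(L[:,2]<.07)] if k.sum()>4])
    for k in("screws_bin","driver","roll"): print(k,[(np.round(toworld(n,o["point"]),3),round(o["p"],2)) for o in vision.find_in(n,k)[:1]])
s=r.sense();print(s["ft_force"],s["t"],s["width"]*85,loc(s["ee_pos"]))
E
```

```text
top 1 [(np.float64(-0.13), 31, np.float64(0.0523)), (np.float64(-0.115), 30, np.float64(0.0491))]
top -1 []
screws_bin [(array([0.632, 0.391, 0.015]), 0.74)]
driver [(array([ 0.49 , -0.085,  0.021]), 0.86)]
roll [(array([ 0.606, -0.018,  0.019]), 0.55)]
scene 1 [(np.float64(-0.22), 42, np.float64(0.0518)), (np.float64(-0.205), 45, np.float64(0.0504)), (np.float64(-0.19), 50, np.float64(0.0504)), (np.float64(-0.175), 45, np.float64(0.0508)), (np.float64(-0.16), 22, np.float64(0.0509)), (np.float64(-0.145), 18, np.float64(0.0512)), (np.float64(-0.13), 27, np.float64(0.0518)), (np.float64(-0.115), 30, np.float64(0.0489))]
scene -1 [(np.float64(-0.22), 35, np.float64(0.0515)), (np.float64(-0.205), 44, np.float64(0.0507)), (np.float64(-0.19), 39, np.float64(0.0509)), (np.float64(-0.175), 30, np.float64(0.0503)), (np.float64(-0.13), 6, np.float64(0.0506)), (np.float64(-0.115), 11, np.float64(0.0481))]
screws_bin [(array([0.633, 0.389, 0.013]), 0.59)]
driver [(array([ 0.492, -0.085,  0.016]), 0.86)]
roll [(array([ 0.593, -0.013,  0.016]), 0.53)]
[ -7.67768165 -11.04338618  33.28159703] 25.25 7.447780823210631 [-0.20073945 -0.00122176  0.06745961]
```

View pics/scene3.png

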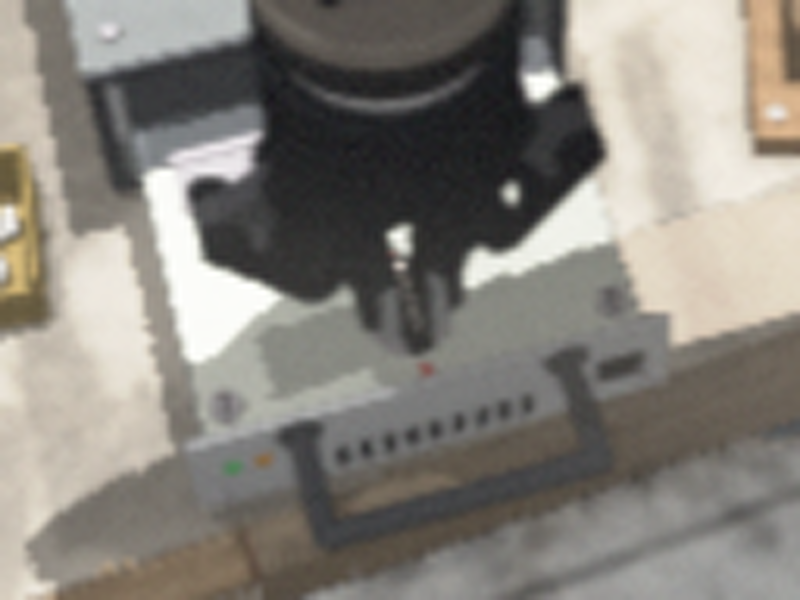

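The cover reads level at 51 mm front to back on both sides. The wing at (415,310) points at the red mark at (427,369), the tray is still out and the loose items haven't moved.

```bash
python3 -c "
from h import *
print(close_job())"
```

```text
the job is handed in; nothing more can be done
None
```

I handed the job in with the tray out at its stop, the fastener lined up with the red marks, and the gripper still holding the cover down flush at about 33 N; the bin, screwdriver and tape stayed where they were, but no verdict was returned.

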